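Free a seized filter cartridge and lay it in the cradle

TASK

The blue purge-gas filter cartridge is stuck in its steel housing, with its two orange lugs caught under the yellow claws. Grip it by its rim, twist it until the lugs are clear of the claws and pull it out, stand it upright on the middle of the white pad and let go. Then take it again at a slant and lay it in the green sloping cradle, mouth end up and foot against the stop, without disturbing the bottle, the tray of tubes or the spanner.

Things in the scene. Friction and masses are not known exactly. Their poses are not given: they have to be found in the camera images.
- cartridge_center (a point): Centre (half-way up, on the axis) of the blue cartridge: a rigid round open-topped cup 130 mm tall, outer diameter 64, wall 8, bore 48 across and 122 deep, 0.18 to 0.33 kg. Its z axis runs from foot to mouth: rim 65 mm above, foot 65 mm below. Two orange lugs on its +x and -x sides reach 41 mm from the axis; each is 14 mm wide, 8 mm tall, centred 5 mm below this point.
- housing_mouth (a point): Centre of the mouth of the fixed steel housing, 60 mm above the bench, z up; a cup of 79 mm outer, 70 mm inner diameter on a round foot of 124 mm. The cartridge stands on its floor (rim 136 mm above the bench) and is out once raised 54 mm. Three sprung shoes inside grip it: twisting takes up to about 0.4 N m, pulling up to 13 N besides the weight.
- claw (a point): Top of one yellow claw, 80 mm above the bench, on the housing's +x side; its twin is on the -x side. Each is 18 mm wide, 38 to 51 mm from the axis. Hooked 73 mm above the bench, they hold the lugs down until the cartridge's x axis is turned 40 to 140 degrees from the housing's x axis, either way. At the start these agree within 6 degrees.
- pad_top (a point): Centre of the top face of the fixed white pad, 150 x 150 mm, top 4 mm above the bench.
- trough: Green trough of the cradle. Origin: centre of the cartridge's foot when seated, 62 mm above the bench. z: the seated axis, foot to mouth, rising 25 degrees above level, roughly to the robot's right (-y); x: up out of the trough, square to the slope; y: level, across. Stop plate at z = 0; two V ribs (z 8 to 20 and 71 to 83 mm) carry the 64 mm body. Lugs hang free between them.
- cradle_base (a point): Centre of the underside of the fixed cradle's base plate, 150 x 100 x 8 mm, on the bench. The trough's ribs and stop stay 8 mm or more below the seated cartridge's axis and within 40 mm of it to each side; the upper 45 mm of the seated cartridge stands clear of the cradle. It may lie with any side, so also either lug, up.
- solvent: White solvent bottle with a red cap, 60 mm diameter, 150 mm tall, origin at the centre of its foot. Leave it alone.
- tube_tray: Grey open tray of steel tubes, 110 x 160 x 35 mm, origin at the centre of its underside. Leave it alone.
- spanner: Spanner, 150 mm long, lying flat along its x axis, beyond the pad as seen from the robot. Leave it alone.

How it is judged:
On the way:
1. the cartridge is out of the housing, stands upright on the pad and has been let go (horizontal distance between cartridge_center and pad_top below 0.045 m and angle between cartridge_center's own z axis and vertical below 0.1 rad and z of cartridge_center in the frame of pad_top between 0.058 and 0.072 m and contact force between the fingers and cartridge below 0.1 N), for 0.3 s.
At the end, for the whole second after the job is handed in: The cartridge rests in the cradle's trough, mouth end up, its axis within 7 degrees of the trough's, within 8 mm of its seat sideways and square to the slope, its foot within 12 mm of the stop, released and still (angle between the z axis of cartridge_center and the z axis of trough, either way round below 0.12 rad and z of cartridge_center in the frame of trough between 0.055 and 0.077 m and y of cartridge_center in the frame of trough between -0.008 and 0.008 m and x of cartridge_center in the frame of trough between -0.008 and 0.008 m and angle between cartridge_center's own z axis and vertical below 1.4 rad and linear speed of cartridge below 0.02 m/s); the robot touches nothing.
It fails at once if the bottle is moved by more than 30 mm (distance of solvent from where it was at the start of the episode above 0.03 m).
It fails at once if the tray of tubes is moved by more than 30 mm (distance of tube_tray from where it was at the start of the episode above 0.03 m).
It fails at once if the spanner is moved by more than 30 mm (distance of spanner from where it was at the start of the episode above 0.03 m).
It also fails if it takes over 67 s, if anything falls off the work surface, if the arm or the gripper's body presses on something with over 40 N, if the wrist force passes 120 N, or if a joint passes its speed limit or range.

ROBOT

A 6-joint arm with a two-finger parallel gripper is mounted at the origin on the work surface. World frame = base frame: x ahead of the robot, y to its left, z up, the work surface at z = 0. Lengths are in m, angles in rad, forces in N, time in s.
With the tool pointing down it reaches from about 0.275 to 0.775 m from the base axis. Payload 14.6 kg.
Tool frame: the origin (TCP) lies on the centre line of the jaws, within the pads' length; the fingertips stand 19 mm ahead of it and the grasp point (between the pads) is the TCP (tips_ahead is the distance from the TCP to the fingertips, in m); z points along the fingers, y is the line along which they close (so a half turn about z gives the same grasp; the last joint's range is limited). The gripper opens to 85 mm and grips with 20 to 120 N. Pads are 22 mm wide; open, the fingers measure 114 mm over their backs; the gripper's body (76 mm by 85 mm) begins 54 mm behind the grasp point. The pads swing forward as they close: fully open they stand 13 mm farther back than shut.
Start: joints at [0.974, 0.263, -0.048, 1.259, 0, 1.415], TCP at [0.224, 0.475, 0.215] pointing down, gripper open.
Joint ranges: [-2.65, 2.65], [-0.89, 1.7], [-1.18, 1.37], [-2.13, 2.11], [-1.35, 1.29], [-3.14, 3.14]. Speed limits (rad/s): [1.89, 1.89, 2.57, 2.79, 3.14, 3.14].

INTERFACE

Orientations are given as a unit quaternion [x, y, z, w].
In Python, from cell import observe, read_camera, camera_params, finish_job, tips_ahead gives the robot as it stands.
- The arm moves only by the tool send_rows, never from a script. Its argument "steps" is a list that holds one entry, the list of rows, each a list of 7 numbers: the shift along the tool's x, y, z in cm, then the turn, a rotation vector about the tool's x, y, z in degrees, then the opening, from -1 (shut) to 1 (fully open). In form: [[[dx, dy, dz, ax, ay, az, claw], ...]]. A call has 1 to 8 rows; each row shifts and turns the commanded pose from where the row before left it, along the tool's axes as they then stand; what a row does not reach is not made up. A row lasts 1/10 s, in which the tool goes at most 50 mm and 8.59 degrees, less where a joint would pass 70% of its speed; a pose out of reach is approached as far as the arm can. A call with a gripper value outside its range is refused whole. The fingers move at their own pace and stop on an object; "grip_force" is the grip in N (left out, the last holds). Time passes only in rows, so rows that do not move let the fingers close. It gives the time, the measured TCP pose, the force, the opening and the grip force at its end, in the units of the state.
- observe(): the state, without advancing time (a new reading comes with each control period).
- read_camera(name): name is "scene" or "top"; returns the picture (420x560x3 uint8, blue, green, red); there is no depth.
- camera_params(name): a dict with "fov_y" (degrees; the focal length in pixels is half the picture's height over the tangent of half this angle, whatever the lens; pixels are square), "cx", "cy" (the principal point, pixels), "rvec" (rotation vector, rad) and "tvec" (3), from world to camera coordinates, as OpenCV has them. Camera axes: x right, y down, z forward; pixel columns grow to the right and rows downward; lengths in m; the calibration is good to about 2 mm. A picture is of the moment at which its call begins. camera_params takes no time and is no camera call.
- finish_job(): hands the job in; it is judged then, once.
The state is a dict: "time_s": time; "joint_pos": joint angles; "joint_vel": joint speeds; "joint_torque": joint torques, N m; "position": TCP position; "tool_rot": TCP orientation; "force": force on the tool from outside, world axes, zero at the start; "wrist_torque": the same for the moment, N m; "gripper_width": finger opening in m; "gripper_force": force on a finger pad.
Only numpy, scipy, OpenCV 4.12 (cv2) and the standard library are available. Lean on these libraries where they do the work, as an engineer would, in place of code of your own. Each camera call takes 0.05 s, during which the arm holds its last target. There are 200 camera calls.

## Working session

There is one attempt and no reset: what is moved stays moved. The work goes in short steps, Python scripts to look and compute and a tool call to move; the robot and the scene stay as the last step left them, time stands still between calls to the robot, and variables do not carry over. Pictures are saved under pics/ and viewed, at most 10 in all, crops included, and the job is handed in when it is done.

Besides the shell and the picture viewer there is one more tool, called as name([rows], argument=value, ...), one row to a line, values as JSON. send_rows: Moves the arm, as the interface text tells. Its arguments: {"type":"object","properties":{"steps":{"type":"array"},"grip_force":{"type":"number"}},"required":["steps"]}

```bash
mkdir -p pics; ls
python3 - <<'E'
from cell import *
import cv2
for n in("scene","top"):
    cv2.imwrite(f"pics/{n}0.png",read_camera(n)); print(n,camera_params(n))
print(observe(),tips_ahead)
E
```

```text
pics
scene {'fov_y': 43.81180763148317, 'cx': 277.150149588359, 'cy': 199.26154655123094, 'rvec': array([ 1.88038112,  1.83089386, -0.5740689 ]), 'tvec': array([-0.04552074, -0.4825588 ,  1.7401397 ])}
top {'fov_y': 54.62905259331216, 'cx': 288.5653447351572, 'cy': 207.01332558160047, 'rvec': array([ 2.19930998, -2.21015992,  0.04706961]), 'tvec': array([0.0132437 , 0.61722985, 0.8321979 ])}
{'time_s': 0.1, 'joint_pos': array([ 9.73743793e-01,  2.63473704e-01, -4.88472932e-02,  1.25940020e+00,
       -2.31214397e-05,  1.41553585e+00]), 'joint_vel': array([-0.0006634 , -0.00084095,  0.00330491, -0.00037606, -0.00219118,
       -0.00015763]), 'joint_torque': array([ 5.35164436e-03, -6.38576961e+01,  3.85061681e+01,  1.00015034e-02,
       -1.83094210e-05,  5.16844967e-08]), 'position': array([0.22431826, 0.47438614, 0.21418352]), 'tool_rot': array([ 2.19103940e-01,  9.75701414e-01, -4.34350702e-04, -1.59122639e-04]), 'force': array([-0.12473173, -0.00598353,  0.19017558]), 'wrist_torque': array([ 0.00568361, -0.05685434, -0.00569424]), 'gripper_force': 0.0, 'gripper_width': 0.08529536334908965} 0.019
```

View pics/scene0.png

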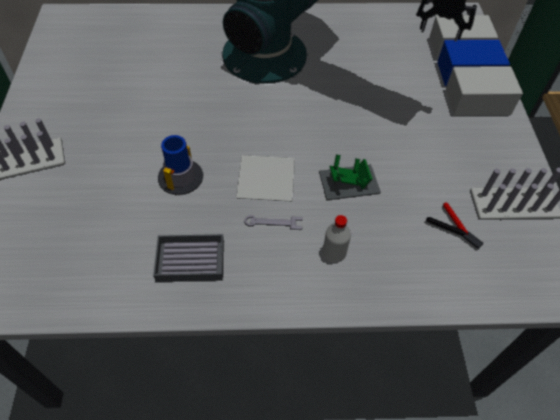

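View pics/top0.png

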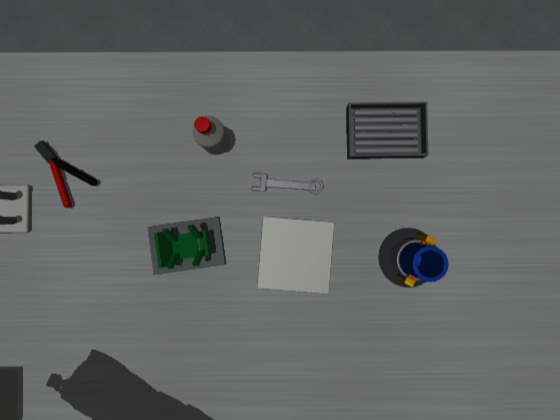

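The top view shows the cartridge rim at about (430,264), claws at (430,240) and (410,282), the pad centred at (296,255) and the cradle at (187,245). The scene view shows the same layout: cartridge (175,145), pad (266,178), cradle (350,178). Next I'll enlarge the key regions.

```bash
cat > h.py <<'E'
import numpy as np, cv2
from cell import *
from scipy.spatial.transform import Rotation as R
def cam(n):
    p=camera_params(n); f=210/np.tan(np.radians(p["fov_y"])/2)
    return np.array([[f,0,p["cx"]],[0,f,p["cy"]],[0,0,1]]),p["rvec"],p["tvec"]
def proj(n,P):
    K,r,t=cam(n); return cv2.projectPoints(np.atleast_2d(np.float64(P)),r,t,K,None)[0][:,0]
def back(n,uv,z):
    K,r,t=cam(n); Rm=cv2.Rodrigues(r)[0]; d=Rm.T@np.linalg.inv(K)@np.array([*uv,1.]); c=-Rm.T@t
    return c+d*(z-c[2])/d[2]
def crops(im_boxes,name):
    T=[]
    for im,(x,y) in im_boxes:   # 100x75 px box, x4
        T.append(cv2.resize(im[y:y+75,x:x+100],(400,300),interpolation=cv2.INTER_CUBIC))
    cv2.imwrite(name,np.vstack([np.hstack(T[i:i+2]) for i in range(0,len(T),2)]))
E
python3 - <<'E'
from h import *
t=cv2.imread("pics/top0.png");s=cv2.imread("pics/scene0.png")
b=lambda i:cv2.convertScaleAbs(i,alpha=1.6,beta=15)
crops([(b(t),(370,220)),(b(t),(140,208)),(b(s),(130,130)),(b(s),(300,140))],"pics/c.png")
for n in("top","scene"):
    K,r,tt=cam(n); print(n,-cv2.Rodrigues(r)[0].T@tt)
E
```

```text
top [0.58541198 0.01441611 0.85486047]
scene [ 1.40830195 -0.01678692  1.13111677]
```

View pics/c.png

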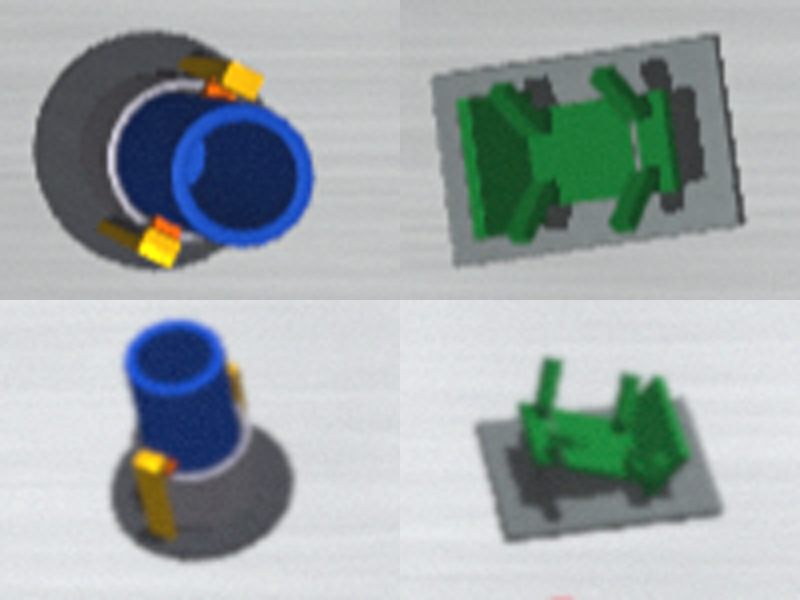

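The enlarged crops give the rim centre at (430.6,263.6) and claws at (430.5,239.8) and (409.8,281.1). The rib tips and base-plate corners of the cradle are clear, and its stop is on the left. I'll fit positions from these.

Run:
```python
from h import *
from scipy.optimize import least_squares
o=lambda u,x0,y0:(x0+(u[0]+.5)/4-.5,y0+(u[1]+.5)/4-.5)
T1=lambda u,v:o((u,v),370,220); T2=lambda u,v:o((u-400,v),140,208)
S1=lambda u,v:o((u,v-300),130,130); S2=lambda u,v:o((u-400,v-300),300,140)
print("rim top",back("top",T1(243,175),.136),"scene",back("scene",S1(176,357),.136))
a,b=back("top",T1(243,80),.08),back("top",T1(160,245),.08)
print("claws",a,b,"mid",(a+b)/2,"dist",np.linalg.norm(a-b),"yaw",np.degrees(np.arctan2(*(a-b)[[1,0]])))
P=[back("top",u,.004) for u in[(263,217),(334,222),(329,294),(258,289)]]
print("pad",np.mean(P,0),[np.linalg.norm(P[i]-P[i-1]) for i in range(4)])
B=[back("top",T2(*u),.008) for u in[(432,75),(718,35),(745,225),(455,267)]]
print("base",np.mean(B,0),[round(np.linalg.norm(B[i]-B[i-1]),3) for i in range(4)])
d=(B[1]-B[0]+B[2]-B[3]);print("base dir",np.degrees(np.arctan2(d[1],d[0])))
print("bottle",back("top",(202,125),.15),"spanner",back("top",(258,182),0),back("top",(317,187),0))
def frame(p):
    z=np.array([np.cos(p)*np.cos(np.radians(25)),np.sin(p)*np.cos(np.radians(25)),np.sin(np.radians(25))])
    y=np.array([-np.sin(p),np.cos(p),0]); y/=1; x=np.cross(y,z); return np.c_[x,y,z]
obs=[(14,1,"top",T2(505,84)),(14,-1,"top",T2(520,240)),(77,1,"top",T2(602,70)),(77,-1,"top",T2(622,232)),
 (77,-1,"scene",S2(552,360)),(14,-1,"scene",S2(630,377))]
def res(q):
    F=frame(q[2]);O=np.array([q[0],q[1],.062]);r=[]
    for z,s,n,uv in obs: r+=list(proj(n,O+F@[q[4],s*q[3],z/1000])[0]-uv)
    return np.array(r)
s=least_squares(res,[.6,.25,-1.5,.035,-.015]); print("trough",s.x,np.degrees(s.x[2]),"res",s.fun.round(1))
F=frame(s.x[2]);O=np.r_[s.x[:2],.062];print("det",np.linalg.det(F),F.round(3).tolist())
```

```text
rim top [ 0.51194828 -0.23867274  0.136     ] scene [ 0.51490939 -0.23513953  0.136     ]
claws [ 0.55124823 -0.25920887  0.08      ] [ 0.47340193 -0.21836446  0.08      ] mid [ 0.51232508 -0.23878666  0.08      ] dist 0.08791081562844066 yaw -27.6851070077006
pad [ 0.5165934  -0.00485795  0.004     ] [np.float64(0.149882647919291), np.float64(0.14890039832419671), np.float64(0.14993836287685447), np.float64(0.14790206490167762)]
base [0.53919264 0.22225179 0.008     ] [np.float64(0.1), np.float64(0.15), np.float64(0.099), np.float64(0.151)]
base dir -82.20311624179988
bottle [0.75610633 0.16134598 0.15      ] spanner [0.67080527 0.07431694 0.        ] [ 0.65966657 -0.05001953  0.        ]
trough [ 0.53302537  0.27415281 -1.4554703   0.03894056  0.02505518] -83.39230524326193 res [-0.6 -0.1 -0.1  0.1  0.5  0.1  0.1 -0.  -0.1  0.1 -0.1  0.1]
det 0.9999999999999999 [[0.049, 0.993, 0.104], [-0.42, 0.115, -0.9], [-0.906, 0.0, 0.423]]
```

send_rows([
  [[-2.83, -2.61, 0, 0, 0, 0, 1], [-2.83, -2.61, 0, 0, 0, 0, 1], [-2.83, -2.61, 0, 0, 0, 0, 1], [-2.83, -2.61, 0, 0, 0, 0, 1], [-2.83, -2.61, 0, 0, 0, 0, 1], [-2.83, -2.61, 0, 0, 0, 0, 1], [-2.83, -2.61, 0, 0, 0, 0, 1], [-2.83, -2.61, 0, 0, 0, 0, 1]],
], grip_force=70)

```text
time_s: 0.9
position: [0.3399, 0.1875, 0.2145]
tool_rot: [0.219, 0.976, -0.0, -0.0]
force: [0.7, 0.3, -0.7]
gripper_width: 0.0854
gripper_force: 0.0
```

send_rows([
  [[-2.83, -2.61, 0, 0, 0, 0, 1], [-2.83, -2.61, 0, 0, 0, 0, 1], [-2.83, -2.61, 0, 0, 0, 0, 1], [-2.83, -2.61, 0, 0, 0, 0, 1], [-2.83, -2.61, 0, 0, 0, 0, 1], [-2.83, -2.61, 0, 0, 0, 0, 1], [-2.83, -2.61, 0, 0, 0, 0, 1], [-2.83, -2.61, 0, 0, 0, 0, 1]],
])

```text
time_s: 1.7
position: [0.4554, -0.0982, 0.2144]
tool_rot: [0.219, 0.976, 0.0, -0.0]
force: [0.6, 0.1, -0.4]
gripper_width: 0.0857
gripper_force: 0.0
```

send_rows([
  [[-2.83, -2.61, 0, 0, 0, 0, 1], [-2.83, -2.61, 0, 0, 0, 0, 1], [-2.83, -2.61, 0, 0, 0, 0, 1], [-2.83, -2.61, 0, 0, 0, 0, 1], [0, 0, 0, 0, 0, 0, 1], [0, 0, 0, 0, 0, 0, 1], [0, 0, 0, 0, 0, 0, 1]],
])

```text
time_s: 2.4
position: [0.5126, -0.2385, 0.2145]
tool_rot: [0.219, 0.976, 0.0, -0.0]
force: [-0.0, 0.2, -0.4]
gripper_width: 0.0854
gripper_force: 0.0
```

send_rows([
  [[0, 0, 2.5, 0, 0, 0, 1], [0, 0, 2.5, 0, 0, 0, 1], [0, 0, 2.5, 0, 0, 0, 1], [0, 0, 1.1, 0, 0, 0, 1], [0, 0, 1, 0, 0, 0, 1], [0, 0, 0, 0, 0, 0, 1]],
])

```text
time_s: 3.0
position: [0.5127, -0.2388, 0.1183]
tool_rot: [0.219, 0.976, 0.0, -0.0]
force: [-0.0, -0.3, 0.3]
gripper_width: 0.0852
gripper_force: 0.0
```

send_rows([
  [[0, 0, 0, 0, 0, 0, -1], [0, 0, 0, 0, 0, 0, -1], [0, 0, 0, 0, 0, 0, -1], [0, 0, 0, 0, 0, 0, -1], [0, 0, 0, 0, 0, 0, -1], [0, 0, 0, 0, 0, 0, -1]],
], grip_force=70)

```text
time_s: 3.6
position: [0.513, -0.2393, 0.1186]
tool_rot: [0.219, 0.976, -0.0, 0.0]
force: [0.4, 0.5, 0.3]
gripper_width: 0.0002
gripper_force: 0.0
```

Run:
```python
from h import *
s=read_camera("scene");t=read_camera("top");b=lambda i:cv2.convertScaleAbs(i,alpha=1.6,beta=15)
crops([(b(t),(400,220)),(b(s),(130,110))],"pics/d.png")
print(observe())
```

```text
{'time_s': 3.7, 'joint_pos': array([-5.80495669e-01,  3.77420650e-01, -1.43720133e-01,  1.04967643e+00,
       -2.68312930e-05, -1.38613056e-01]), 'joint_vel': array([-4.50047945e-04,  1.55406841e-03, -2.71016450e-03, -2.32356407e-04,
        1.83438834e-03,  2.57229976e-05]), 'joint_torque': array([-1.98389847e-03, -7.20700765e+01,  3.62424016e+01,  4.17200936e-03,
       -3.48509629e-04,  5.97010398e-05]), 'position': array([ 0.51292311, -0.23931721,  0.11858023]), 'tool_rot': array([ 2.19148145e-01,  9.75691596e-01, -8.88278518e-06, -1.44970273e-05]), 'force': array([ 0.65322682,  0.40158221, -0.16881348]), 'wrist_torque': array([ 0.01333842,  0.02625776, -0.00448973]), 'gripper_force': 0.0, 'gripper_width': -6.791971408882713e-05}
```

View pics/d.png

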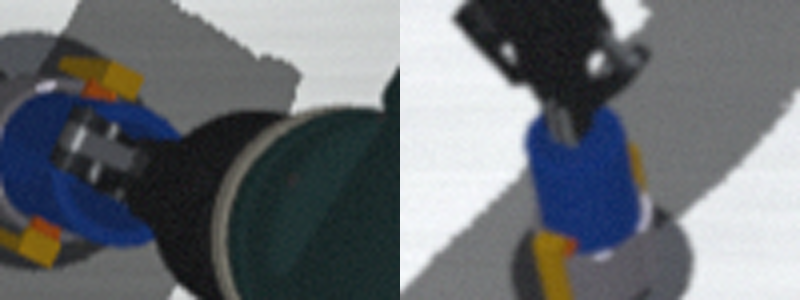

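Run:
```python
from h import *
for z in(.06,.1,.1186,.136,.16,.2):
    p=[.513,-.2393,z]; t=proj("top",p)[0];s=proj("scene",p)[0]
    print(z,(t-[400,220])*4,(s-[130,110])*4+[400,0])
```

```text
0.06 [ 67.6597964  155.62305078] [585.08564656 210.25592021]
0.1 [ 95.33292375 163.37717794] [576.36345544 170.64196693]
0.1186 [109.22716014 167.27040166] [572.16338243 151.56631335]
0.136 [122.87725041 171.09521461] [568.14751404 133.32726989]
0.16 [142.82910097 176.6858074 ] [562.46561219 107.52153008]
0.2 [179.33934821 186.91613288] [552.60880394  62.75443698]
```

Run:
```python
from h import *
def z(n,x,y,g):
    i=read_camera(n)[y:y+50,x:x+50].astype(float); i=np.clip(255*(i/255)**g,0,255).astype(np.uint8)
    return cv2.resize(i,(400,400),interpolation=cv2.INTER_CUBIC)
cv2.imwrite("pics/e.png",np.hstack([z("top",402,238,.5),z("scene",150,115,.5)]))
```

```text
(no output)
```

View pics/e.png

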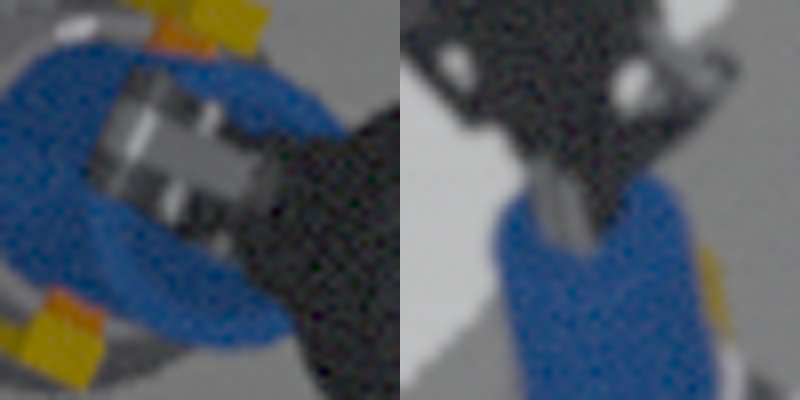

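The picture shows the shut fingers over the mouth, with tips at about (171,146) in the scene view, higher than expected. I'll lift clear and measure the tips.

send_rows([
  [[0, 0, -2.5, 0, 0, 0, -1], [0, 0, -2.5, 0, 0, 0, -1], [0, 0, -3, 0, 0, 0, -1], [0, 0, 0, 0, 0, 0, -1], [0, 0, 0, 0, 0, 0, -1]],
])

```text
time_s: 4.3
position: [0.5132, -0.2394, 0.1988]
tool_rot: [0.219, 0.976, -0.0, 0.0]
force: [-0.8, -1.0, -1.1]
gripper_width: 0.0003
gripper_force: 0.0
```

Run:
```python
from h import *
ims={n:read_camera(n) for n in("top","scene")}; o=observe(); print(o["position"],o["gripper_width"],o["force"])
def z(n,x,y,w,h,g=.5):
    i=ims[n][y:y+h,x:x+w].astype(float); i=np.clip(255*(i/255)**g,0,255).astype(np.uint8)
    return cv2.resize(i,(400,600),interpolation=cv2.INTER_CUBIC)
cv2.imwrite("pics/f.png",np.hstack([z("top",400,210,67,100),z("scene",140,75,67,100)]))
for zz in(.18,.1986,.22):
    p=[*o["position"][:2],zz]; print(zz,(proj("top",p)[0]-[400,210])*6,(proj("scene",p)[0]-[140,75])*6+[400,0])
```

```text
[ 0.5126004  -0.23905142  0.19769377] -0.0001416639183349851 [-0.83637447  0.04632042 -0.31081594]
0.18 [239.94113878 333.93419538] [577.09373505 337.40729018]
0.1986 [266.08320478 341.30774451] [570.14769951 305.81417167]
0.22 [298.06014212 350.32705915] [561.94931827 268.52492535]
```

View pics/f.png

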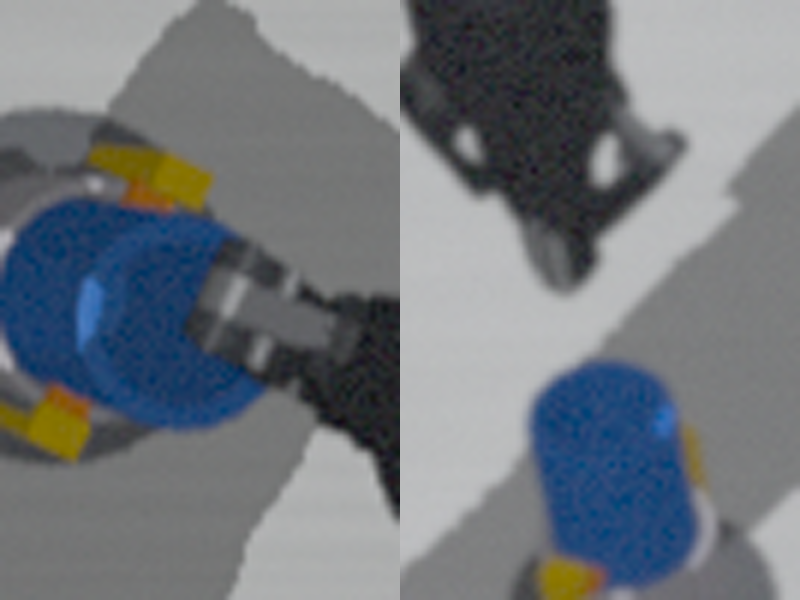

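The shut tips are at scene (565,293) in the crop, which puts them at about z=0.205 with the TCP at 0.198. So the tips sit roughly 25 mm higher than stated. The open jaws must have cleared the rim and shut over the mouth without touching it. I'll open and go down about 20 mm deeper, which is safe under either geometry.

send_rows([
  [[0, 0, 0, 0, 0, 0, 1], [0, 0, 0, 0, 0, 0, 1], [0, 0, 0, 0, 0, 0, 1], [0, 0, 0, 0, 0, 0, 1], [0, 0, 0, 0, 0, 0, 1], [0, 0, 2.5, 0, 0, 0, 1], [0, 0, 2.5, 0, 0, 0, 1], [0, 0, 2, 0, 0, 0, 1]],
])

```text
time_s: 5.2
position: [0.5127, -0.2391, 0.1274]
tool_rot: [0.219, 0.976, 0.0, -0.0]
force: [-0.9, 0.5, 0.0]
gripper_width: 0.0852
gripper_force: 0.0
```

send_rows([
  [[0, 0, 1, 0, 0, 0, 1], [0, 0, 1, 0, 0, 0, 1], [0, 0, 0.8, 0, 0, 0, 1], [0, 0, 0, 0, 0, 0, 1], [0, 0, 0, 0, 0, 0, 1]],
])

```text
time_s: 5.7
position: [0.5132, -0.2394, 0.101]
tool_rot: [0.219, 0.976, -0.0, 0.0]
force: [0.5, 0.6, 0.1]
gripper_width: 0.0855
gripper_force: 0.0
```

send_rows([
  [[0, 0, 0, 0, 0, 0, -1], [0, 0, 0, 0, 0, 0, -1], [0, 0, 0, 0, 0, 0, -1], [0, 0, 0, 0, 0, 0, -1], [0, 0, 0, 0, 0, 0, -1], [0, 0, 0, 0, 0, 0, -1]],
], grip_force=70)

```text
time_s: 6.3
position: [0.5139, -0.2395, 0.1021]
tool_rot: [0.219, 0.976, -0.0, 0.001]
force: [-0.7, 3.6, 13.6]
gripper_width: 0.0617
gripper_force: 72.9
```

send_rows([
  [[0, 0, 0, 0, 0, 8, -1], [0, 0, 0, 0, 0, 8, -1], [0, 0, 0, 0, 0, 8, -1], [0, 0, 0, 0, 0, 8, -1], [0, 0, 0, 0, 0, 8, -1], [0, 0, 0, 0, 0, 8, -1], [0, 0, 0, 0, 0, 8, -1], [0, 0, 0, 0, 0, 8, -1]],
])

```text
time_s: 7.1
position: [0.5137, -0.2399, 0.1021]
tool_rot: [0.705, 0.71, 0.0, 0.001]
force: [-0.7, -1.3, 14.4]
gripper_width: 0.0619
gripper_force: 73.8
```

send_rows([
  [[0, 0, 0, 0, 0, 8, -1], [0, 0, 0, 0, 0, 3, -1], [0, 0, 0, 0, 0, 0, -1], [0, 0, 0, 0, 0, 0, -1], [0, 0, -1, 0, 0, 0, -1], [0, 0, 0, 0, 0, 0, -1], [0, 0, 0, 0, 0, 0, -1]],
])

```text
time_s: 7.8
position: [0.513, -0.2395, 0.1112]
tool_rot: [0.768, 0.641, -0.0, 0.0]
force: [-2.4, 0.5, 5.2]
gripper_width: 0.0615
gripper_force: 82.1
```

Run:
```python
from h import *
o=observe();print(o["position"],o["force"],o["wrist_torque"],o["gripper_width"],o["joint_pos"])
i=read_camera("scene")[100:200,120:220];i=np.clip(255*(i/255.)**.6,0,255).astype(np.uint8)
cv2.imwrite("pics/g.png",cv2.resize(i,(600,600),interpolation=cv2.INTER_CUBIC))
```

```text
[ 0.51303572 -0.23945896  0.11119083] [-2.41759078  0.45311359  5.20349439] [0.10857324 0.79001768 0.05398951] 0.06149769179312587 [-5.80446169e-01  3.82001428e-01 -1.57721159e-01  1.03026810e+00
 -3.06461540e-04  1.17032013e+00]
```

View pics/g.png

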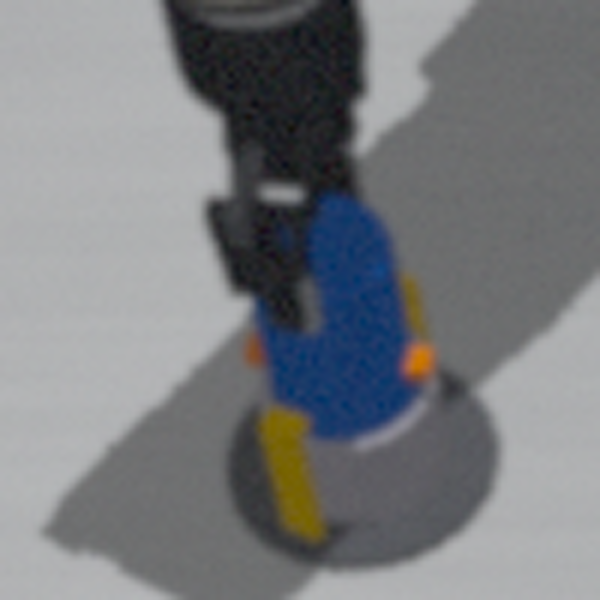

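Run:
```python
from h import *
o=observe();p=o["position"];M=R.from_quat(o["tool_rot"]).as_matrix();print(M.round(3).tolist())
f=lambda q:((proj("scene",q)[0]-[120,100])*6).round()
C=np.array([.512,-.2388,0])
print("rim",f(C+[0,0,.146]),"mouth",f(C+[0,0,.06]))
for y in(.032,.046,-.032):
  for x in(-.011,.011):
    for z in(-.03,0,.019): print(y,x,z,f(p+M@[x,y,z]))
```

```text
[[0.179, 0.984, 0.001], [0.984, -0.179, -0.001], [-0.0, 0.001, -1.0]]
rim [310. 242.] mouth [339. 374.]
0.032 -0.011 -0.03 [264. 306.]
0.032 -0.011 0 [275. 352.]
0.032 -0.011 0.019 [282. 381.]
0.032 0.011 -0.03 [315. 312.]
0.032 0.011 0 [326. 359.]
0.032 0.011 0.019 [332. 388.]
0.046 -0.011 -0.03 [255. 331.]
0.046 -0.011 0 [266. 378.]
0.046 -0.011 0.019 [273. 406.]
0.046 0.011 -0.03 [307. 338.]
0.046 0.011 0 [317. 384.]
0.046 0.011 0.019 [324. 413.]
-0.032 -0.011 -0.03 [305. 194.]
-0.032 -0.011 0 [315. 241.]
-0.032 -0.011 0.019 [321. 270.]
-0.032 0.011 -0.03 [355. 200.]
-0.032 0.011 0 [364. 247.]
-0.032 0.011 0.019 [370. 276.]
```

The picture shows both lugs clear of the claws, at crop (420,360) and (250,350). The fingertips end near (300,325), so they overlap the rim by only about 10 mm. I'll regrip deeper before pulling.

send_rows([
  [[0, 0, 0, 0, 0, 0, 1], [0, 0, 0, 0, 0, 0, 1], [0, 0, 0, 0, 0, 0, 1], [0, 0, 0, 0, 0, 0, 1], [0, 0, 1, 0, 0, 0, 1], [0, 0, 0.6, 0, 0, 0, 1], [0, 0, 0.6, 0, 0, 0, 1], [0, 0, 0, 0, 0, 0, 1]],
])

```text
time_s: 8.65
position: [0.5124, -0.2389, 0.0875]
tool_rot: [0.768, 0.641, -0.0, -0.001]
force: [-0.8, 0.3, 0.2]
gripper_width: 0.0851
gripper_force: 0.0
```

send_rows([
  [[0, 0, 0, 0, 0, 0, -1], [0, 0, 0, 0, 0, 0, -1], [0, 0, 0, 0, 0, 0, -1], [0, 0, 0, 0, 0, 0, -1], [0, 0, 0, 0, 0, 0, -1], [0, 0, 0, 0, 0, 0, -1]],
], grip_force=80)

```text
time_s: 9.25
position: [0.513, -0.2393, 0.0887]
tool_rot: [0.768, 0.641, 0.0, 0.0]
force: [0.8, 0.5, -1.2]
gripper_width: 0.0631
gripper_force: 88.3
```

Now pull slowly.

send_rows([
  [[0, 0, -0.5, 0, 0, 0, -1], [0, 0, -1, 0, 0, 0, -1], [0, 0, -1, 0, 0, 0, -1], [0, 0, -1, 0, 0, 0, -1], [0, 0, -1, 0, 0, 0, -1], [0, 0, -1, 0, 0, 0, -1], [0, 0, -1, 0, 0, 0, -1], [0, 0, 0, 0, 0, 0, -1]],
])

```text
time_s: 10.05
position: [0.5136, -0.2397, 0.1554]
tool_rot: [0.768, 0.641, 0.0, 0.001]
force: [0.1, -0.5, -2.2]
gripper_width: 0.0636
gripper_force: 92.4
```

send_rows([
  [[0, 0, -1.5, 0, 0, 0, -1], [0, 0, -1.5, 0, 0, 0, -1], [0, 0, 0, 0, 0, 0, -1], [0, 0, 0, 0, 0, 0, -1]],
])

```text
time_s: 10.45
position: [0.5129, -0.2393, 0.1831]
tool_rot: [0.768, 0.641, -0.0, -0.0]
force: [-0.6, 0.7, -3.7]
gripper_width: 0.0633
gripper_force: 92.5
```

Run:
```python
from h import *
o=observe();print(o["position"],o["force"],o["wrist_torque"],o["gripper_width"])
ims=[]
for n,x,y in(("scene",110,60),("top",390,200)):
    i=read_camera(n)[y:y+140,x:x+93];i=np.clip(255*(i/255.)**.6,0,255).astype(np.uint8)
    ims.append(cv2.resize(i,(398,599),interpolation=cv2.INTER_CUBIC))
cv2.imwrite("pics/i.png",np.hstack(ims))
```

```text
[ 0.51292307 -0.2392836   0.18309083] [-0.62564902  0.68902176 -3.68565047] [-0.00462738 -0.00091345 -0.02060632] 0.0632848358522516
```

View pics/i.png

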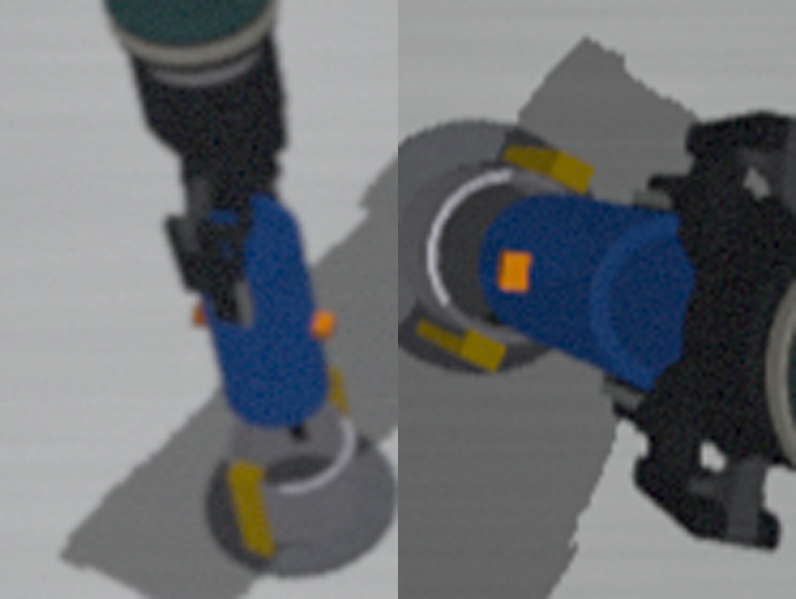

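The cartridge hangs free, clear of the housing. The +y lug is at scene px (185.2,135.5) and top px (417.3,263.3), and I'll triangulate it for the cartridge height.

Run:
```python
from h import *
Ps=[]
for n in("top","scene"):
    K,r,t=cam(n); Ps.append(K@np.c_[cv2.Rodrigues(r)[0],t])
X=cv2.triangulatePoints(*Ps,np.array([417.3,263.3]),np.array([185.2,135.5]));X=(X[:3]/X[3]).ravel()
print("lug",X,"expect lug xy ~",.513+.0088,-.2393+.039)
for z in(.1,.11,.12,.13): # foot front point
    print(z,proj("scene",[.513+.032*.78,-.2393,z])[0], proj("top",[.522,-.200,z+.06])[0],proj("scene",[.522,-.200,z+.06])[0])
```

```text
lug [ 0.51577624 -0.20318205  0.16796687] expect lug xy ~ 0.5218 -0.2003
0.1 [173.2777615  160.06141598] [412.59272667 258.9942389 ] [186.18478728 139.36007386]
0.11 [172.70505265 157.52803726] [414.4358228 259.5296949] [185.67627014 136.62174353]
0.12 [172.12530911 154.96354058] [416.33364806 260.0810508 ] [185.16132105 133.84877766]
0.13 [171.53840046 152.36734904] [418.28867689 260.64902547] [184.63981722 131.04051492]
```

Foot is about 75 mm below the TCP. I'll carry it to the pad.

send_rows([
  [[2.0, -0.35, 0, 0, 0, 0, -1], [3.5, -0.6, 0, 0, 0, 0, -1], [3.5, -0.6, 0, 0, 0, 0, -1], [3.5, -0.6, 0, 0, 0, 0, -1], [3.5, -0.6, 0, 0, 0, 0, -1], [3.5, -0.6, 0, 0, 0, 0, -1], [2.4, -0.33, 0, 0, 0, 0, -1], [1.23, -0.16, 0, 0, 0, 0, -1]],
])

```text
time_s: 11.35
position: [0.5161, -0.003, 0.183]
tool_rot: [0.767, 0.641, -0.0, -0.0]
force: [-0.3, -0.4, -2.3]
gripper_width: 0.0632
gripper_force: 92.4
```

send_rows([
  [[0, 0, 1, 0, 0, 7.9, -1], [0, 0, 1.5, 0, 0, 7.9, -1], [0, 0, 1.5, 0, 0, 7.9, -1], [0, 0, 1.5, 0, 0, 7.9, -1], [0, 0, 1.5, 0, 0, 7.9, -1], [0, 0, 1, 0, 0, 7.9, -1], [0, 0, 0.7, 0, 0, 7.9, -1], [0, 0, 0.3, 0, 0, 7.9, -1]],
])

```text
time_s: 12.15
position: [0.516, -0.0053, 0.0924]
tool_rot: [0.99, 0.14, -0.001, -0.0]
force: [-0.3, 0.2, -2.7]
gripper_width: 0.0631
gripper_force: 92.4
```

send_rows([
  [[0, 0, 0, 0, 0, 7.8, -1], [0, 0, 0.2, 0, 0, 0, -1], [0, 0, 0, 0, 0, 0, -1], [0, 0, 0, 0, 0, 0, -1]],
])

```text
time_s: 12.55
position: [0.5165, -0.005, 0.0914]
tool_rot: [0.997, 0.077, -0.0, -0.0]
force: [0.1, 0.1, -2.1]
gripper_width: 0.0632
gripper_force: 92.4
```

send_rows([
  [[0, 0, 0.3, 0, 0, 0, -1], [0, 0, 0.3, 0, 0, 0, -1], [0, 0, 0, 0, 0, 0, -1], [0, 0, 0, 0, 0, 0, -1]],
])

```text
time_s: 12.95
position: [0.5165, -0.0048, 0.0855]
tool_rot: [0.997, 0.076, -0.0, -0.0]
force: [-0.8, -0.5, -2.6]
gripper_width: 0.0632
gripper_force: 92.4
```

send_rows([
  [[0, 0, 0.2, 0, 0, 0, -1], [0, 0, 0.1, 0, 0, 0, -1], [0, 0, 0, 0, 0, 0, -1]],
])

```text
time_s: 13.25
position: [0.5164, -0.0048, 0.0824]
tool_rot: [0.997, 0.076, -0.0, -0.0]
force: [0.2, -0.4, -2.6]
gripper_width: 0.0631
gripper_force: 92.4
```

send_rows([
  [[0, 0, 0.15, 0, 0, 0, -1], [0, 0, 0, 0, 0, 0, -1]],
])

```text
time_s: 13.45
position: [0.5165, -0.0048, 0.0809]
tool_rot: [0.997, 0.076, -0.0, -0.0]
force: [-0.4, -0.4, -1.7]
gripper_width: 0.0632
gripper_force: 92.4
```

send_rows([
  [[0, 0, 0.15, 0, 0, 0, -1], [0, 0, 0, 0, 0, 0, -1]],
])

```text
time_s: 13.65
position: [0.5165, -0.0048, 0.0794]
tool_rot: [0.997, 0.076, -0.0, -0.0]
force: [-0.1, 0.2, -2.4]
gripper_width: 0.0631
gripper_force: 92.4
```

send_rows([
  [[0, 0, 0.15, 0, 0, 0, -1], [0, 0, 0, 0, 0, 0, -1]],
])

```text
time_s: 13.85
position: [0.5169, -0.0049, 0.0783]
tool_rot: [0.997, 0.076, 0.0, 0.0]
force: [-0.2, 0.3, 2.7]
gripper_width: 0.0631
gripper_force: 93.0
```

send_rows([
  [[0, 0, 0.15, 0, 0, 0, -1], [0, 0, 0, 0, 0, 0, -1]],
])

```text
time_s: 14.05
position: [0.5177, -0.0049, 0.0782]
tool_rot: [0.997, 0.076, 0.002, 0.0]
force: [-3.1, 0.1, 21.9]
gripper_width: 0.0633
gripper_force: 94.7
```

send_rows([
  [[0, 0, -0.15, 0, 0, 0, -1], [0, 0, 0, 0, 0, 0, 1], [0, 0, 0, 0, 0, 0, 1], [0, 0, 0, 0, 0, 0, 1], [0, 0, 0, 0, 0, 0, 1], [0, 0, 0, 0, 0, 0, 1], [0, 0, 0, 0, 0, 0, 1], [0, 0, 0, 0, 0, 0, 1]],
])

```text
time_s: 14.85
position: [0.5166, -0.0048, 0.0781]
tool_rot: [0.997, 0.076, 0.0, -0.0]
force: [1.0, 0.2, 0.2]
gripper_width: 0.0856
gripper_force: 0.0
```

send_rows([
  [[0, 0, -2, 0, 0, 0, 1], [0, 0, -2.5, 0, 0, -5, 1], [0, 0, -2.5, 0, 0, -8, 1], [0, 0, -2.5, 0, 0, -8, 1], [0, 0, -1, 0, 0, -8, 1], [0, 0, 0, 0, 0, -8, 1], [0, 0, 0, 0, 0, -8, 1], [0, 0, 0, 0, 0, -8, 1]],
])

```text
time_s: 15.65
position: [0.5166, -0.0049, 0.1832]
tool_rot: [0.857, 0.515, 0.0, 0.0]
force: [0.2, -0.1, -0.8]
gripper_width: 0.0855
gripper_force: 0.0
```

Run:
```python
from h import *
o=observe();print(o["time_s"],o["position"],o["joint_pos"])
ims=[]
for n,x,y in(("scene",215,90),("top",245,180)):
    i=read_camera(n)[y:y+140,x:x+93];i=np.clip(255*(i/255.)**.6,0,255).astype(np.uint8)
    ims.append(cv2.resize(i,(398,599),interpolation=cv2.INTER_CUBIC))
cv2.imwrite("pics/j.png",np.hstack(ims))
```

```text
15.65 [ 0.51658502 -0.00486265  0.18316985] [-1.67230583e-01  2.60419699e-01 -1.38339642e-01  1.17185687e+00
 -2.67982984e-05  1.89198096e+00]
```

View pics/j.png

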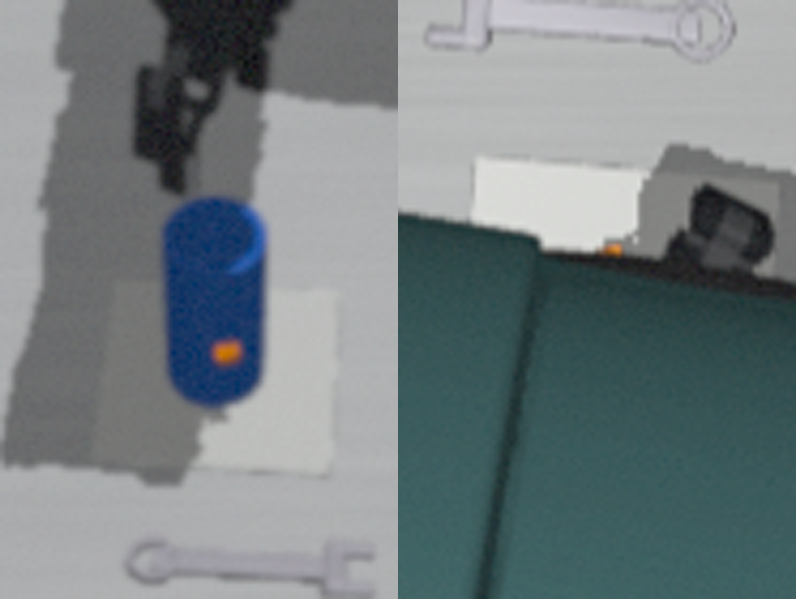

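The cartridge stands upright on the pad with one lug facing +x, slightly toward +y (scene crop (228,352)). The open near fingertip is at scene px (255.9,134.4). Next I'll work out the slanted regrasp.

```bash
cat > plan.py <<'E'
from h import *
az=np.radians(-82.8);h=np.array([np.cos(az),np.sin(az),0]);ty=np.array([-h[1],h[0],0]);up=np.array([0,0,1.])
def tool(a):  # a deg: tool z leans towards h by a (negative = away); y=ty
    a=np.radians(a);z=h*np.sin(a)-up*np.cos(a);return np.c_[np.cross(ty,z),ty,z]
E
python3 - <<'E'
from plan import *
o=observe();p=o["position"];M=R.from_quat(o["tool_rot"]).as_matrix()
for r in(.043,.05,.057):
  for z in(-.02,-.03,-.04,-.05): print(r,z,proj("scene",p+M@[0,r,z])[0].round(1))
print("yaw turn about tool z",np.degrees(R.from_matrix(M.T@tool(0)).as_rotvec()))
print("tilt",np.degrees(R.from_matrix(tool(0).T@tool(35)).as_rotvec()))
c=np.array([.5166,-.0049,.116]);T=tool(35);L=.038
print("pre shift in tilted tool cm",100*T.T@(c+(L-.08)*T[:,2]-p))
E
```

```text
0.043 -0.02 [256.3 136.3]
0.043 -0.03 [256.2 133.4]
0.043 -0.04 [256.2 130.5]
0.043 -0.05 [256.1 127.6]
0.05 -0.02 [254.9 138.2]
0.05 -0.03 [254.9 135.4]
0.05 -0.04 [254.8 132.5]
0.05 -0.05 [254.7 129.5]
0.057 -0.02 [253.6 140.2]
0.057 -0.03 [253.5 137.3]
0.057 -0.04 [253.4 134.4]
0.057 -0.05 [253.3 131.5]
yaw turn about tool z [-6.53842725e-04  9.82786482e-04 -3.53838833e+01]
tilt [ 1.89332588e-16 -3.50000000e+01  1.53625819e-17]
pre shift in tilted tool cm [3.84416145 0.00617478 1.29800526]
```

send_rows([
  [[0, 0, 0, 0, 0, -7.1, 1], [0, 0, 0, 0, 0, -7.1, 1], [0, 0, 0, 0, 0, -7.1, 1], [0, 0, 0, 0, 0, -7.1, 1], [0, 0, 0, 0, 0, -7, 1], [0, 0, 0, 0, -7, 0, 1], [0, 0, 0, 0, -7, 0, 1], [0, 0, 0, 0, -7, 0, 1]],
])

```text
time_s: 16.55
position: [0.5169, -0.0051, 0.1839]
tool_rot: [0.653, 0.735, -0.121, 0.139]
force: [-0.2, -0.4, -0.6]
gripper_width: 0.0854
gripper_force: 0.0
```

send_rows([
  [[0, 0, 0, 0, -7, 0, 1], [0, 0, 0, 0, -7, 0, 1], [2, 0, 0, 0, 0, 0, 1], [1.84, 0, 0, 0, 0, 0, 1], [0, 0, 1.3, 0, 0, 0, 1], [0, 0, 0, 0, 0, 0, 1], [0, 0, 0, 0, 0, 0, 1]],
])

```text
time_s: 17.25
position: [0.5135, 0.0188, 0.1506]
tool_rot: [0.632, 0.714, -0.199, 0.226]
force: [0.0, -0.7, 0.5]
gripper_width: 0.0856
gripper_force: 0.0
```

Run:
```python
from plan import *
o=observe();p=o["position"];M=R.from_quat(o["tool_rot"]).as_matrix();print(p,o["joint_pos"])
T=tool(35);print("rot err",np.degrees(R.from_matrix(M.T@T).as_rotvec()))
c=np.array([.5166,-.0049,.116]);print("to grasp",100*M.T@(c+.038*T[:,2]-p))
```

```text
[0.51354753 0.01883613 0.15063308] [ 0.21548984  0.34753715 -0.25921562  1.02860315 -0.60793755  1.68568357]
rot err [-0.08619174  0.00351458 -0.24801573]
to grasp [0.02665525 0.01728281 8.00961405]
```

send_rows([
  [[0, 0, 2, 0, 0, 0, 1], [0, 0, 2, 0, 0, 0, 1], [0, 0, 2, 0, 0, 0, 1], [0, 0, 1, 0, 0, 0, 1], [0, 0, 1, 0, 0, 0, 1], [0, 0, 0, 0, 0, 0, 1]],
])

```text
time_s: 17.85
position: [0.519, -0.0272, 0.0848]
tool_rot: [0.632, 0.714, -0.199, 0.225]
force: [-0.8, -0.1, 0.6]
gripper_width: 0.0857
gripper_force: 0.0
```

send_rows([
  [[0, 0, 0, 0, 0, 0, -1], [0, 0, 0, 0, 0, 0, -1], [0, 0, 0, 0, 0, 0, -1], [0, 0, 0, 0, 0, 0, -1], [0, 0, 0, 0, 0, 0, -1], [0, 0, 0, 0, 0, 0, -1]],
], grip_force=80)

```text
time_s: 18.45
position: [0.52, -0.0263, 0.0861]
tool_rot: [0.631, 0.715, -0.199, 0.226]
force: [-1.1, 2.0, 8.3]
gripper_width: 0.0616
gripper_force: 85.7
```

Contact looks near the tips, with a width of 0.0616 as in the first shallow grip. I'll regrip 8 mm deeper.

send_rows([
  [[0, 0, 0, 0, 0, 0, 1], [0, 0, 0, 0, 0, 0, 1], [0, 0, 0, 0, 0, 0, 1], [0, 0, 0, 0, 0, 0, 1], [0, 0, 0.8, 0, 0, 0, 1], [0, 0, 0, 0, 0, 0, 1]],
])

```text
time_s: 19.05
position: [0.5194, -0.0316, 0.0775]
tool_rot: [0.631, 0.715, -0.199, 0.225]
force: [-1.2, 0.2, 0.5]
gripper_width: 0.0855
gripper_force: 0.0
```

send_rows([
  [[0, 0, 0, 0, 0, 0, -1], [0, 0, 0, 0, 0, 0, -1], [0, 0, 0, 0, 0, 0, -1], [0, 0, 0, 0, 0, 0, -1], [0, 0, 0, 0, 0, 0, -1], [0, 0, 0, 0, 0, 0, -1]],
], grip_force=100)

```text
time_s: 19.65
position: [0.5202, -0.0311, 0.0788]
tool_rot: [0.631, 0.715, -0.199, 0.226]
force: [-0.1, 1.5, 5.8]
gripper_width: 0.0615
gripper_force: 107.6
```

send_rows([
  [[-0.6, 0, -0.8, 0, 0, 0, -1], [-1.1, 0, -1.6, 0, 0, 0, -1], [-1.1, 0, -1.6, 0, 0, 0, -1], [-1.1, 0, -1.6, 0, 0, 0, -1], [-1.1, 0, -1.6, 0, 0, 0, -1], [-0.7, 0, -1, 0, 0, 0, -1], [0, 0, 0, 0, 0, 0, -1], [0, 0, 0, 0, 0, 0, -1]],
])

```text
time_s: 20.45
position: [0.5196, -0.0307, 0.178]
tool_rot: [0.631, 0.715, -0.199, 0.225]
force: [-0.3, -0.6, -3.6]
gripper_width: 0.0616
gripper_force: 108.6
```

```bash
cat > fit.py <<'E'
from plan import *
from scipy.optimize import minimize
def sil(n,C,ax,l0=-.065,l1=.065,r=.032):
    ax=ax/np.linalg.norm(ax);u=np.cross(ax,[.3,.5,.8]);u/=np.linalg.norm(u);v=np.cross(ax,u);t=np.linspace(0,2*np.pi,40)[:,None]
    P=np.vstack([C+ax*l+r*(np.cos(t)*u+np.sin(t)*v) for l in(l0,l1)])
    m=np.zeros((840,1120),np.uint8);cv2.fillConvexPoly(m,cv2.convexHull((proj(n,P)*2).astype(np.int32)),1);return m
def blue(n,im):
    b,g,r=[im[...,i].astype(int) for i in range(3)]
    m=((b>g+25)&(b>r+25)).astype(np.uint8); nl,l,s,_=cv2.connectedComponentsWithStats(m)
    return cv2.resize(m,(1120,840),interpolation=cv2.INTER_NEAREST)
def fit(C0,tilt0,names=("scene","top"),roi=.2):
    """C position and tilt (deg of the mouth towards h) ; returns C,tilt,cost"""
    ims={n:blue(n,read_camera(n)) for n in names}
    box={n:cv2.dilate(sil(n,np.array(C0),axis(tilt0)),np.ones((81,81))) for n in names}
    def cost(q):
        C=q[:3];a=axis(q[3]*1000,q[4]*1000);c=0
        for n in names:
            c+=(ims[n]*box[n]*(1-sil(n,C,a))).sum()+((1-ims[n])*sil(n,C,a,-.065,-.0)).sum()
        return c
    q0=np.array([*C0,tilt0/1000,0.]);S=np.vstack([q0]+[q0+.008*e for e in np.eye(5)])
    s=minimize(cost,q0,method="Nelder-Mead",options=dict(initial_simplex=S,maxiter=400))
    return s.x[:3],s.x[3]*1000,s.x[4]*1000,s.fun,cost(q0),[int(ims[n].sum()) for n in names]
def axis(t,s=0):
    t,s=np.radians([t,s]);return h*np.sin(t)+up*np.cos(t)*np.cos(s)+ty*np.sin(s)
E
python3 - <<'E'
from fit import *
o=observe();p=o["position"];print(p,o["force"],o["wrist_torque"],o["gripper_width"],o["time_s"])
print(fit([.5166,-.0049,.069+p[2]-.0788],0,("scene",)),fit([.5166,-.0049,.069+p[2]-.0788],0))
E
```

```text
[ 0.51960028 -0.03072775  0.17798626] [-0.27329551 -0.58751573 -3.62915351] [0.78081396 0.1112733  0.06148952] 0.06161457897305961 20.45
(array([ 0.51477833, -0.00405458,  0.16720032]), np.float64(0.9224707484311677), np.float64(0.7186905004044151), np.float64(1107.0), np.uint64(1143), [10956]) (array([ 0.50859973, -0.01064312,  0.15904184]), np.float64(1.6425131989912314), np.float64(4.238537908604432), np.float64(2145.0), np.uint64(3077), [10944, 4516])
```

```bash
cat >> plan.py <<'E'
O=np.array([.5327,.2739,.062]);zt=h*np.cos(np.radians(25))+up*np.sin(np.radians(25));xt=-h*np.sin(np.radians(25))+up*np.cos(np.radians(25))
v=tool(35).T@(np.array([.5163,-.0045,.1680])-np.array([.5196,-.0307,.1780]))
def tcp(dz,dx,dy=0): return O+(.065+dz)*zt+dx*xt+dy*ty-tool(-30)@v
E
python3 - <<'E'
from plan import *
o=observe();p=o["position"];M=R.from_quat(o["tool_rot"]).as_matrix()
print("v",v,"err",np.degrees(R.from_matrix(M.T@tool(35)).as_rotvec()))
P=tcp(.004,.06);print("pre tcp",P,"final",tcp(0.004,0))
print("shift now",100*M.T@(P-p),"+2cm up",100*M.T@(P+.02*up-p))
E
```

```text
v [ 2.73671164e-02  9.75220505e-06 -6.95491529e-03] err [-0.13084533 -0.01038797 -0.05105519]
pre tcp [0.53988462 0.2169501  0.12583244] final [0.5430627  0.19179295 0.07145397]
shift now [22.88994127  5.10108127 -9.73332529] +2cm up [ 21.74308424   5.09836175 -11.37183423]
```

send_rows([
  [[1.5, 0.4, -1.2, 0, 0, 0, -1], [2.8, 0.74, -2.1, 0, 0, 0, -1], [2.8, 0.74, -2.1, 0, 0, 0, -1], [2.8, 0.74, -2.1, 0, 0, 0, -1], [2.8, 0.74, -2.1, 0, 0, 0, -1], [2.8, 0.74, -2.1, 0, 0, 0, -1], [2.5, 0.6, -1.9, 0, 0, 0, -1], [1.45, 0.4, -1.05, 0, 0, 0, -1]],
])

```text
time_s: 21.4
position: [0.5402, 0.2193, 0.1856]
tool_rot: [0.631, 0.715, -0.199, 0.225]
force: [-0.1, 0.2, -2.9]
gripper_width: 0.0617
gripper_force: 109.1
```

send_rows([
  [[0, 0, 0, 0, 6, 0, -1], [0, 0, 0, 0, 8, 0, -1], [0, 0, 0, 0, 8, 0, -1], [0, 0, 0, 0, 8, 0, -1], [0, 0, 0, 0, 8, 0, -1], [0, 0, 0, 0, 8, 0, -1], [0, 0, 0, 0, 8, 0, -1], [0, 0, 0, 0, 7, 0, -1]],
])

```text
time_s: 22.2
position: [0.5405, 0.2164, 0.1868]
tool_rot: [0.645, 0.73, 0.151, -0.17]
force: [0.3, 0.4, -3.3]
gripper_width: 0.0618
gripper_force: 109.6
```

send_rows([
  [[0, 0, 0, 0, 4, 0, -1], [0, 0, 0, 0, 0, 0, -1], [0, 0, 0, 0, 0, 0, -1], [0, 0, 0, 0, 0, 0, -1]],
])

```text
time_s: 22.6
position: [0.5403, 0.2175, 0.1867]
tool_rot: [0.639, 0.724, 0.171, -0.193]
force: [-0.8, -0.1, -1.9]
gripper_width: 0.0618
gripper_force: 109.5
```

Run:
```python
from fit import *
o=observe();p=o["position"];M=R.from_quat(o["tool_rot"]).as_matrix();print(p,o["joint_pos"],o["wrist_torque"],o["gripper_width"],o["time_s"])
print("rot err",np.degrees(R.from_matrix(M.T@tool(-30)).as_rotvec()))
C=p+M@v;print("expected C",C)
print("sc",fit(C,65,("scene",)));print("both",fit(C,65))
print("to pre",100*M.T@(tcp(.004,.06)-p))
```

```text
[0.54032568 0.21745717 0.18666478] [-0.02365508  0.37564403 -0.06855785  1.21107492  0.51550408  1.40009826] [-0.72412679 -0.09368906  0.02329548] 0.06176622023909095 22.6
rot err [ 0.04240872  0.1051504  -0.04041347]
expected C [0.53781026 0.23755969 0.20633433]
sc (array([0.53882954, 0.23795316, 0.20645845]), np.float64(64.38107810607497), np.float64(-0.31860051401545764), np.float64(435.0), np.uint64(490), [11444])
both (array([0.53936124, 0.25081131, 0.21553051]), np.float64(24.526995015267), np.float64(2.9314616157228452), np.float64(7416.0), np.uint64(9207), [11492, 0])
to pre [-3.07080037 -0.05182907  5.25145305]
```

send_rows([
  [[-0.8, 0, 1.3, 0, 0, 0, -1], [-1.2, 0, 2, 0, 0, 0, -1], [-1.07, 0, 1.95, 0, 0, 0, -1], [-1.2, 0, 0.85, 0, 0, 0, -1], [-1.3, 0, 0.9, 0, 0, 0, -1], [-1.2, 0, 0.85, 0, 0, 0, -1], [0, 0, 0, 0, 0, 0, -1], [0, 0, 0, 0, 0, 0, -1]],
])

```text
time_s: 23.55
position: [0.543, 0.1973, 0.0849]
tool_rot: [0.64, 0.724, 0.171, -0.194]
force: [-0.8, 0.5, -2.6]
gripper_width: 0.0613
gripper_force: 108.4
```

Run:
```python
from fit import *
o=observe();p=o["position"];M=R.from_quat(o["tool_rot"]).as_matrix();print(p,o["force"],o["wrist_torque"],o["gripper_width"],o["time_s"])
C=p+M@v;F=np.c_[xt,ty,zt];print("C in trough mm",1000*F.T@(C-O))
print("sc",fit(C,65,("scene",)))
s=read_camera("scene");t=read_camera("top")
i=s[130:205,300:400];j=t[195:270,140:240]
g=lambda i:cv2.resize(np.clip(255*(i/255.)**.6,0,255).astype(np.uint8),(400,300),interpolation=cv2.INTER_CUBIC)
cv2.imwrite("pics/k.png",np.hstack([g(i),g(j)]))
```

```text
[0.54296988 0.1973405  0.08485556] [-0.77143731  0.51777223 -2.5814375 ] [-0.78694219 -0.13064424 -0.02615483] 0.061265099931997684 23.55
C in trough mm [14.47134253  0.65707587 69.65063317]
sc (array([0.53949337, 0.21931823, 0.10588832]), np.float64(68.50092593802304), np.float64(-0.8051136521717946), np.float64(297.0), np.uint64(469), [11212])
```

send_rows([
  [[-0.33, 0, 0.23, 0, 0, 0, -1], [-0.33, 0, 0.23, 0, 0, 0, -1], [0, 0, 0, 0, 0, 0, -1]],
])

```text
time_s: 24.0
position: [0.5436, 0.1949, 0.0782]
tool_rot: [0.639, 0.724, 0.173, -0.194]
force: [-1.7, 1.4, 7.2]
gripper_width: 0.0613
gripper_force: 107.9
```

send_rows([
  [[-0.25, 0, 0.17, 0, 0, 0, -1], [0, 0, 0, 0, 0, 0, -1]],
])

```text
time_s: 24.2
position: [0.5436, 0.1934, 0.0753]
tool_rot: [0.639, 0.724, 0.172, -0.194]
force: [-0.3, 1.8, 4.3]
gripper_width: 0.0613
gripper_force: 107.8
```

send_rows([
  [[-0.16, 0, 0.11, 0, 0, 0, -1], [0, 0, 0, 0, 0, 0, -1]],
])

```text
time_s: 24.4
position: [0.5438, 0.1925, 0.0735]
tool_rot: [0.639, 0.724, 0.172, -0.194]
force: [-0.0, 1.6, 4.0]
gripper_width: 0.0613
gripper_force: 107.9
```

send_rows([
  [[-0.12, 0, 0.08, 0, 0, 0, -1], [0, 0, 0, 0, 0, 0, -1]],
])

```text
time_s: 24.6
position: [0.5439, 0.1921, 0.0725]
tool_rot: [0.639, 0.724, 0.172, -0.194]
force: [-0.7, -0.3, 11.4]
gripper_width: 0.0614
gripper_force: 108.6
```

Run:
```python
from fit import *
o=observe();p=o["position"];M=R.from_quat(o["tool_rot"]).as_matrix();print(p,o["force"],o["wrist_torque"],o["gripper_width"],o["time_s"])
C=p+M@v;F=np.c_[xt,ty,zt];print("C in trough mm",1000*F.T@(C-O))
r=fit(C,65,("scene",));print("sc",r,1000*F.T@(r[0]-O))
s=read_camera("scene");t=read_camera("top")
i=s[130:205,300:400].copy();j=t[195:270,140:240]
g=lambda i:cv2.resize(np.clip(255*(i/255.)**.6,0,255).astype(np.uint8),(400,300),interpolation=cv2.INTER_CUBIC)
cv2.imwrite("pics/k.png",np.hstack([g(i),g(j)]))
```

```text
[0.54395    0.19206317 0.07251521] [-0.70423304 -0.2865608  11.44367703] [1.62472065 0.41445563 0.2025523 ] 0.0614455437107739 24.6
C in trough mm [ 1.04429858  0.92765964 69.3491796 ]
sc (array([0.53768728, 0.21900278, 0.09361692]), np.float64(70.14571429915945), np.float64(6.18263869547319), np.float64(230.0), np.uint64(1052), [11364]) [ 5.372871   -1.93248923 63.28985483]
```

View pics/k.png

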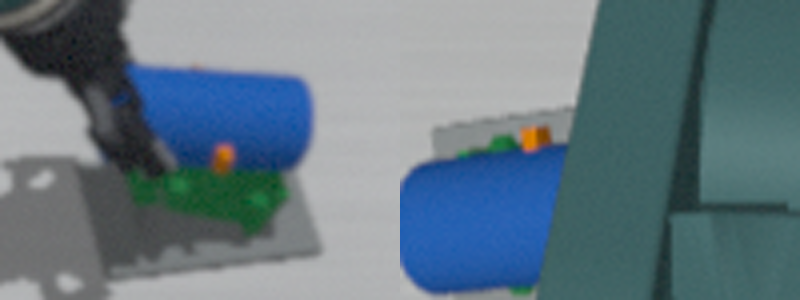

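The picture shows the cartridge lying over the trough with its foot end at scene px (378,159) and top px (140.5,252). I'll check that against the seated prediction.

Run:
```python
from fit import *
t=read_camera("top");s=read_camera("scene")
for n,im in(("top",t),("scene",s)):
    m=blue(n,im); C=O+.0693*zt; b=cv2.dilate(sil(n,C,zt),np.ones((61,61)))*m
    ys,xs=np.nonzero(b);print(n,"obs x",xs.min()/2,xs.max()/2,"y",ys.min()/2,ys.max()/2)
    for l,c,a in(("seat",C,zt),("x+10",C+.01*xt,zt),("x+20",C+.02*xt,zt),("tilt75",C+.01*xt,axis(75))):
        ys,xs=np.nonzero(sil(n,c,a));print("  ",l,xs.min()/2,xs.max()/2,"y",ys.min()/2,ys.max()/2)
    # cradle base, stop
for lab,P in(("O",O),("stop floor",O-.032*xt),("stop top",O-.008*xt)): print(lab,proj("top",P),proj("scene",P))
```

```text
top obs x 138.0 181.5 y 231.0 268.5
   seat 142.0 220.0 y 225.5 266.5
   x+10 138.0 217.0 y 226.0 267.0
   x+20 134.0 213.5 y 226.5 268.0
   tilt75 136.0 217.5 y 225.5 268.0
scene obs x 329.0 378.5 y 146.0 171.5
   seat 320.0 375.5 y 143.5 176.5
   x+10 322.0 378.0 y 141.0 174.0
   x+20 324.0 380.0 y 138.5 171.5
   tilt75 322.0 378.5 y 143.5 171.5
O [[153.01575823 250.24918994]] [[369.75859181 165.00955896]]
stop floor [[164.43409726 248.38151604]] [[363.18954777 172.41439106]]
stop top [[155.94861537 249.76946861]] [[368.09676512 166.88282203]]
```

The foot sits about 10 mm high, caught on top of the stop plate, so the trough origin lies slightly further along the axis. I'll lift out, shift up-axis and refit.

send_rows([
  [[0.8, 0, -0.6, 0, 0, 0, -1], [1.2, 0, -0.9, 0, 0, 0, -1], [1.3, 0, -0.8, 0, 0, 0, -1], [-0.6, 0, -0.8, 0, 0, 0, -1], [0, 0, 0, 0, 0, 0, -1], [0, 0, 0, 0, 0, 0, -1]],
])

```text
time_s: 25.45
position: [0.5426, 0.1992, 0.112]
tool_rot: [0.64, 0.724, 0.171, -0.194]
force: [-0.3, -0.2, -3.1]
gripper_width: 0.0612
gripper_force: 108.5
```

Run:
```python
from fit import *
o=observe();p=o["position"];M=R.from_quat(o["tool_rot"]).as_matrix();print(p,o["force"],o["wrist_torque"],o["gripper_width"],o["time_s"])
C=p+M@v;F=np.c_[xt,ty,zt];print("C in trough mm",1000*F.T@(C-O))
for a in(65,70):
    r=fit(C+.003*xt,a,("scene",));print("sc",r,1000*F.T@(r[0]-O))
print("tool rot vs -30",np.degrees(R.from_matrix(M.T@tool(-30)).as_rotvec()))
```

```text
[0.54262625 0.19915292 0.11201316] [-0.25349696 -0.16626348 -3.10206052] [-0.82276101 -0.09468925  0.00254162] 0.06119890400824149 25.45
C in trough mm [39.86543021  0.54053454 79.46667129]
sc (array([0.53769075, 0.22368766, 0.13587071]), np.float64(69.49867331055259), np.float64(1.715250980866396), np.float64(283.0), np.uint64(790), [11436]) [45.63192523 -1.3418761  76.93500749]
sc (array([0.53836854, 0.2240014 , 0.13627266]), np.float64(70.0713637408322), np.float64(4.312687241390314), np.float64(268.0), np.uint64(575), [11448]) [46.09186394 -0.6301135  76.89976631]
tool rot vs -30 [ 0.06617544  0.01538495 -0.12377995]
```

Run:
```python
from plan import *
from scipy.optimize import least_squares
o=lambda u,v,x0,y0:(x0+(u+.5)/4-.5,y0+(v+.5)/4-.5)
T2=lambda u,v:o(u-400,v,140,208);S2=lambda u,v:o(u-400,v-300,300,140)
top=[(14,1,"top",T2(505,84)),(14,-1,"top",T2(520,240)),(77,1,"top",T2(602,70)),(77,-1,"top",T2(622,232))]
sc=[(77,-1,"scene",S2(552,360)),(14,-1,"scene",S2(630,377))]
def fr(p):
    hh=np.array([np.cos(p),np.sin(p),0]);z=hh*np.cos(np.radians(25))+up*np.sin(np.radians(25));y=np.array([-hh[1],hh[0],0]);return np.c_[-hh*np.sin(np.radians(25))+up*np.cos(np.radians(25)),y,z]
for hf in(-.008,-.015,-.025):
  for ob in(top,top+sc):
    def res(q):
        F=fr(q[2]);return np.concatenate([proj(n,np.r_[q[:2],.062]+F@[hf,s*q[3],z/1000])[0]-uv for z,s,n,uv in ob])
    s=least_squares(res,[.53,.27,-1.45,.037]);print(hf,s.x.round(4),s.fun.round(1))
# stop inner top corners and base
for hh in(-.008,-.014,-.02): print(hh,[proj("top",O+hh*xt+k*ty)[0].round(1).tolist() for k in(.035,-.035)],T2(470,100),T2(488,236))
```

```text
-0.008 [ 0.5347  0.2629 -1.4544  0.0382] [-0.9 -0.  -0.3  0.1  0.8  0.   0.4 -0.1]
-0.008 [ 0.5362  0.2632 -1.457   0.0368] [-0.9 -0.1 -0.6 -1.3  0.8  0.1  0.1 -1.4 -0.6 -2.5 -0.4 -2.4]
-0.015 [ 0.534   0.2675 -1.4544  0.0385] [-0.8 -0.  -0.2  0.1  0.7  0.   0.3 -0.1]
-0.015 [ 0.5349  0.2677 -1.4564  0.0377] [-0.8 -0.1 -0.4 -0.8  0.7  0.1  0.1 -0.8 -0.4 -1.4 -0.3 -1.4]
-0.025 [ 0.533   0.2741 -1.4544  0.0389] [-0.6 -0.1 -0.1  0.   0.6  0.1  0.1 -0.1]
-0.025 [ 0.533   0.2741 -1.4555  0.0389] [-0.6 -0.1 -0.1  0.1  0.6  0.1  0.1 -0.  -0.1  0.1 -0.1  0.1]
-0.008 [[153.8, 232.0], [158.1, 267.6]] (157.125, 232.625) (161.625, 266.625)
-0.014 [[156.0, 231.8], [160.2, 267.1]] (157.125, 232.625) (161.625, 266.625)
-0.02 [[158.2, 231.6], [162.3, 266.6]] (157.125, 232.625) (161.625, 266.625)
```

```bash
cat >> plan.py <<'E'
O=O+.009*h
v=tool(-30).T@(np.array([.5380,.2238,.1361])-np.array([.5426,.1992,.1120]))
def tcp(dz,dx,dy=0): return O+(.065+dz)*zt+dx*xt+dy*ty-tool(-25)@v
E
python3 - <<'E'
from plan import *
o=observe();p=o["position"];T=tool(-25)
print("v",v,"shift after -5 turn, to dx 35mm",100*T.T@(tcp(.005,.035)-p))
print("per cm xt",T.T@xt,"zt",T.T@zt)
E
```

```text
v [ 0.03368553 -0.00148053 -0.00837993] shift after -5 turn, to dx 35mm [-1.28946255  0.12518956  0.52916554]
per cm xt [ 0.76604444  0.         -0.64278761] zt [-0.64278761  0.         -0.76604444]
```

send_rows([
  [[0, 0, 0, 0, -5, 0, -1], [-1.29, 0.05, 0.53, 0, 0, 0, -1], [-0.8, 0, 0.65, 0, 0, 0, -1], [-0.7, 0, 0.6, 0, 0, 0, -1], [0, 0, 0, 0, 0, 0, -1], [0, 0, 0, 0, 0, 0, -1]],
])

```text
time_s: 26.15
position: [0.5451, 0.1816, 0.0837]
tool_rot: [0.647, 0.731, 0.143, -0.163]
force: [-0.2, -0.8, -2.2]
gripper_width: 0.0613
gripper_force: 108.8
```

Run:
```python
from fit import *
o=observe();p=o["position"];M=R.from_quat(o["tool_rot"]).as_matrix();print(p,o["force"],o["wrist_torque"],o["gripper_width"],o["time_s"])
C=p+M@v;F=np.c_[xt,ty,zt];print("C in trough mm",1000*F.T@(C-O))
for a in(65,67):
    r=fit(C,a,("scene",));print("sc",r,1000*F.T@(r[0]-O))
```

```text
[0.54511354 0.18156957 0.08372718] [-0.22352362 -0.80424336 -2.17052028] [-0.64495594 -0.08872363  0.00719495] 0.061297843857344984 26.15
C in trough mm [15.32901314 -0.63782822 70.23996822]
sc (array([0.54129957, 0.20799064, 0.10468166]), np.float64(67.84511957290255), np.float64(2.354617674164573), np.float64(277.0), np.uint64(341), [11224]) [14.39592473  0.27112884 70.12125749]
sc (array([0.54136198, 0.20814329, 0.10650168]), np.float64(68.68305491760836), np.float64(1.8286708028717091), np.float64(278.0), np.uint64(293), [11200]) [16.10612043  0.35217316 70.76025873]
```

send_rows([
  [[-0.38, 0, 0.32, 0, 0, 0, -1], [-0.23, 0, 0.19, 0, 0, 0, -1], [0, 0, 0, 0, 0, 0, -1]],
])

```text
time_s: 26.55
position: [0.5455, 0.1784, 0.0766]
tool_rot: [0.646, 0.732, 0.143, -0.162]
force: [-0.4, -0.2, -2.5]
gripper_width: 0.0612
gripper_force: 108.8
```

send_rows([
  [[-0.15, 0, 0.13, 0, 0, 0, -1], [0, 0, 0, 0, 0, 0, -1]],
])

```text
time_s: 26.75
position: [0.5457, 0.1777, 0.075]
tool_rot: [0.646, 0.732, 0.143, -0.162]
force: [-0.2, 0.2, -1.4]
gripper_width: 0.0613
gripper_force: 108.8
```

send_rows([
  [[-0.15, 0, 0.13, 0, 0, 0, -1], [0, 0, 0, 0, 0, 0, -1]],
])

```text
time_s: 26.95
position: [0.5458, 0.1769, 0.0732]
tool_rot: [0.646, 0.732, 0.143, -0.162]
force: [0.2, -0.0, -1.9]
gripper_width: 0.0614
gripper_force: 108.8
```

send_rows([
  [[-0.15, 0, 0.13, 0, 0, 0, -1], [0, 0, 0, 0, 0, 0, -1]],
])

```text
time_s: 27.15
position: [0.5461, 0.1761, 0.0715]
tool_rot: [0.646, 0.732, 0.143, -0.162]
force: [0.7, 0.9, -1.8]
gripper_width: 0.0615
gripper_force: 109.0
```

send_rows([
  [[-0.15, 0, 0.13, 0, 0, 0, -1], [0, 0, 0, 0, 0, 0, -1]],
])

```text
time_s: 27.35
position: [0.5469, 0.1757, 0.0703]
tool_rot: [0.646, 0.732, 0.144, -0.162]
force: [2.9, 4.2, 2.5]
gripper_width: 0.0614
gripper_force: 109.2
```

Run:
```python
from fit import *
o=observe();p=o["position"];M=R.from_quat(o["tool_rot"]).as_matrix();print(p,o["force"],o["wrist_torque"],o["gripper_width"],o["time_s"])
C=p+M@v;F=np.c_[xt,ty,zt];print("C in trough mm",1000*F.T@(C-O))
for n in("top","scene"):
    m=blue(n,read_camera(n));b=cv2.dilate(sil(n,C,zt),np.ones((61,61)))*m
    ys,xs=np.nonzero(b);print(n,"obs x",xs.min()/2,xs.max()/2,"y",ys.min()/2,ys.max()/2)
    for l,c,a in(("exp",C,zt),("seat",O+.065*zt,zt),("tilt70",C,axis(70))):
        ys,xs=np.nonzero(sil(n,c,a));print("  ",l,xs.min()/2,xs.max()/2,"y",ys.min()/2,ys.max()/2)
```

```text
[0.54686201 0.17574229 0.07027067] [2.92508552 4.1921307  2.4643409 ] [ 0.67691226 -0.55774396 -0.49156761] 0.06136375963715408 27.35
C in trough mm [ 0.60325801  0.28168909 70.01130921]
top obs x 148.0 169.5 y 232.0 265.5
   exp 147.0 224.5 y 225.0 265.5
   seat 145.0 222.5 y 225.5 266.0
   tilt70 146.0 225.0 y 224.5 266.0
scene obs x 319.0 372.5 y 147.0 175.5
   exp 316.5 372.5 y 143.5 176.5
   seat 318.0 373.5 y 144.0 177.0
   tilt70 316.5 372.5 y 145.0 175.5
```

send_rows([
  [[0.13, 0, 0.15, 0, 0, 0, -1], [0.13, 0, 0.15, 0, 0, 0, -1], [0, 0, 0, 0, 0, 0, -1]],
])

```text
time_s: 27.75
position: [0.5469, 0.1789, 0.0688]
tool_rot: [0.646, 0.732, 0.144, -0.161]
force: [4.4, 1.1, 4.6]
gripper_width: 0.0613
gripper_force: 109.6
```

send_rows([
  [[0.13, 0, 0.15, 0, 0, 0, -1], [0, 0, 0, 0, 0, 0, -1]],
])

```text
time_s: 27.95
position: [0.5467, 0.1806, 0.0681]
tool_rot: [0.646, 0.732, 0.144, -0.161]
force: [3.5, -0.0, 6.8]
gripper_width: 0.061
gripper_force: 109.9
```

send_rows([
  [[0.13, 0, 0.15, 0, 0, 0, -1], [0, 0, 0, 0, 0, 0, -1]],
])

```text
time_s: 28.15
position: [0.5465, 0.1824, 0.0674]
tool_rot: [0.646, 0.732, 0.144, -0.161]
force: [3.3, -0.7, 8.5]
gripper_width: 0.0615
gripper_force: 110.1
```

send_rows([
  [[0.13, 0.1, 0.15, 0, 0, 0, -1], [0, 0, 0, 0, 0, 0, -1]],
])

```text
time_s: 28.35
position: [0.5466, 0.1838, 0.0668]
tool_rot: [0.647, 0.732, 0.144, -0.161]
force: [-3.4, -10.5, 18.8]
gripper_width: 0.0613
gripper_force: 111.3
```

send_rows([
  [[0.13, 0, 0.15, 0, 0, 0, -1], [0, 0, 0, 0, 0, 0, -1]],
])

```text
time_s: 28.55
position: [0.5466, 0.1839, 0.0667]
tool_rot: [0.647, 0.732, 0.143, -0.16]
force: [-8.5, -30.5, 36.6]
gripper_width: 0.061
gripper_force: 113.7
```

Run:
```python
from fit import *
o=observe();p=o["position"];M=R.from_quat(o["tool_rot"]).as_matrix();print(p,o["force"],o["wrist_torque"],o["gripper_width"],o["time_s"])
C=p+M@v;F=np.c_[xt,ty,zt];print("C in trough mm",1000*F.T@(C-O),"force trough",F.T@o["force"])
for n in("top","scene"):
    m=blue(n,read_camera(n));b=cv2.dilate(sil(n,C,zt),np.ones((61,61)))*m
    ys,xs=np.nonzero(b);print(n,"obs x",xs.min()/2,xs.max()/2,"y",ys.min()/2,ys.max()/2)
    for l,c,a in(("exp",C,zt),("seat",O+.065*zt,zt)):
        ys,xs=np.nonzero(sil(n,c,a));print("  ",l,xs.min()/2,xs.max()/2,"y",ys.min()/2,ys.max()/2)
```

```text
[0.54664887 0.18392403 0.06667047] [ -8.53279882 -30.53093392  36.58423957] [-2.34549581  2.20726682  1.58440418] 0.06102101268352251 28.55
C in trough mm [ 0.69589745  1.12866911 60.92988288] force trough [ 20.8073607  -12.29205582  41.94415658]
top obs x 144.0 157.5 y 233.0 264.5
   exp 143.0 220.5 y 225.0 265.5
   seat 145.0 222.5 y 225.5 266.0
scene obs x 321.0 375.5 y 148.0 175.5
   exp 319.5 375.0 y 144.5 177.5
   seat 318.0 373.5 y 144.0 177.0
```

Foot is against the stop (42 N axial). Relax, open and retreat.

send_rows([
  [[-0.13, -0.1, -0.16, 0, 0, 0, -1], [0, 0, 0, 0, 0, 0, -1], [0, 0, 0, 0, 0, 0, -0.2], [0, 0, 0, 0, 0, 0, 0.6], [0, 0, 0, 0, 0, 0, 1], [0, 0, 0, 0, 0, 0, 1], [0, 0, 0, 0, 0, 0, 1], [0, 0, 0, 0, 0, 0, 1]],
])

```text
time_s: 29.45
position: [0.5448, 0.1843, 0.0656]
tool_rot: [0.646, 0.732, 0.143, -0.162]
force: [-0.3, -0.3, -0.1]
gripper_width: 0.0856
gripper_force: 0.0
```

send_rows([
  [[0, 0, -0.5, 0, 0, 0, 1], [0, 0, -1.5, 0, 0, 0, 1], [0, 0, -2.5, 0, 0, 0, 1], [0, 0, -3, 0, 0, 0, 1], [0, 0, -3, 0, 0, 0, 1], [0, 0, -3, 0, 0, 0, 1], [0, 0, -3, 0, 0, 0, 1], [0, 0, 0, 0, 0, 0, 1]],
])

```text
time_s: 30.25
position: [0.555, 0.1137, 0.2185]
tool_rot: [0.647, 0.732, 0.145, -0.16]
force: [0.2, 0.2, -0.4]
gripper_width: 0.0856
gripper_force: 0.0
```

Run:
```python
from fit import *
o=observe();p=o["position"];print(p,o["force"],o["gripper_width"],o["time_s"])
F=np.c_[xt,ty,zt];C=O+.061*zt
for n in("top","scene"):
    m=blue(n,read_camera(n));b=cv2.dilate(sil(n,C,zt),np.ones((61,61)))*m
    ys,xs=np.nonzero(b);print(n,"obs x",xs.min()/2,xs.max()/2,"y",ys.min()/2,ys.max()/2)
    ys,xs=np.nonzero(sil(n,C,zt));print("  exp",xs.min()/2,xs.max()/2,"y",ys.min()/2,ys.max()/2)
for nn in(("scene",),("top",),("scene","top")):
    r=fit(C,65,nn);print(nn,r,1000*F.T@(r[0]-O))
```

```text
[0.55504636 0.11365393 0.21850402] [ 0.23501779  0.24735331 -0.42226184] 0.0856061948831391 30.25
top obs x 144.0 217.5 y 226.0 266.5
  exp 143.5 221.0 y 225.5 266.0
scene obs x 321.0 375.5 y 146.0 176.5
  exp 319.5 375.0 y 144.5 177.5
('scene',) (array([0.54162947, 0.21140367, 0.08771085]), np.float64(66.36375367231345), np.float64(-0.006415956616717195), np.float64(291.0), np.uint64(360), [12312]) [ 0.42870956  1.02619435 59.91769346]
('top',) (array([0.54033949, 0.20678852, 0.09022843]), np.float64(66.67828544989895), np.float64(0.09035350554723326), np.float64(233.0), np.uint64(341), [9364]) [ 0.84367085 -0.83204485 64.98489937]
('scene', 'top') (array([0.54028109, 0.21016082, 0.08584277]), np.float64(63.87006460148917), np.float64(0.9129522206658423), np.float64(529.0), np.uint64(709), [12336, 9320]) [-1.71403413 -0.46732722 60.0925652 ]
```

```bash
python3 -c "
from cell import *
print(finish_job())"
```

```text
the job is handed in; nothing more can be done
None
```

I stood the cartridge on the pad and released it, then laid it in the green cradle, mouth up and foot against the stop, and handed the job in at about 30 s. The final camera fits show it seated within tolerance, but the hand-in returned no verdict. The arm stayed clear of the bottle, tray and spanner, though I didn't re-measure them.

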